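# Call the line lead and point out the injector body without its cap nut

### The job

One of the six injector bodies standing in the pallet has been left without its cap nut. Call the line lead by pressing the round push button on the call box fully down and letting it come up again, then point out the bare body: bring the fingertips just above its bare threaded top (centred over it, no more than 4 cm above), keep them there for at least two seconds, and finish still pointing at it. Do not touch any of the bodies, and leave the mode switch and everything else on the bench as it is.

Things in the scene. Friction and masses are not known exactly. Their poses are not given: they have to be found in the camera images.
- bare_body: Dark steel injector body, 0.32 kg, loose in the pallet: 18 mm foot in its hole, 28 mm hexagon on the plate, 25 mm barrel, 14 mm branch slanting up to its own +x, 34 mm out. The one WITHOUT a cap nut: its top is a bare round threaded spigot, 13 mm wide, 14 mm tall, ending 102 mm above the origin (15 mm lower than the others). Origin: underside of the foot, 20 mm above the bench; z up.
- bare_body_top (a point): The centre of the flat end of the bare threaded spigot of bare_body, about 122 mm above the bench. The thing to point at: fingertips straight above it with a gap of about 5 to 40 mm.
- capped1: Dark steel injector body, 0.32 kg, loose in the pallet: 18 mm foot in its hole, 28 mm hexagon on the plate, 25 mm barrel, 14 mm branch slanting up to its own +x, 34 mm out. It HAS its cap nut: a 24 mm hexagon with a domed end, top 117 mm above the origin. Origin: underside of the foot, 20 mm above the bench; z up.
- capped2: Dark steel injector body, 0.32 kg, loose in the pallet: 18 mm foot in its hole, 28 mm hexagon on the plate, 25 mm barrel, 14 mm branch slanting up to its own +x, 34 mm out. It HAS its cap nut: a 24 mm hexagon with a domed end, top 117 mm above the origin. Origin: underside of the foot, 20 mm above the bench; z up.
- capped3: Dark steel injector body, 0.32 kg, loose in the pallet: 18 mm foot in its hole, 28 mm hexagon on the plate, 25 mm barrel, 14 mm branch slanting up to its own +x, 34 mm out. It HAS its cap nut: a 24 mm hexagon with a domed end, top 117 mm above the origin. Origin: underside of the foot, 20 mm above the bench; z up.
- capped4: Dark steel injector body, 0.32 kg, loose in the pallet: 18 mm foot in its hole, 28 mm hexagon on the plate, 25 mm barrel, 14 mm branch slanting up to its own +x, 34 mm out. It HAS its cap nut: a 24 mm hexagon with a domed end, top 117 mm above the origin. Origin: underside of the foot, 20 mm above the bench; z up.
- capped5: Dark steel injector body, 0.32 kg, loose in the pallet: 18 mm foot in its hole, 28 mm hexagon on the plate, 25 mm barrel, 14 mm branch slanting up to its own +x, 34 mm out. It HAS its cap nut: a 24 mm hexagon with a domed end, top 117 mm above the origin. Origin: underside of the foot, 20 mm above the bench; z up.
- pallet: Fixed aluminium plate 200 x 120 mm (own x by y), 12 mm thick, its top 40 mm above the bench, on two dark end blocks, with 2 rows of 3 holes: 66 mm apart along its x and 60 mm apart along its y, all filled with injector bodies in any order. Origin at the centre of its underside. Nothing around the work is over 140 mm high; equipment at the back and sides of the bench is up to 240 mm.
- callbox: Battery call box, fixed to the bench: light enclosure 80 x 150 x 60 mm (own x by y by z) lying flat, with a short black upright aerial behind the middle of its +x side, 114 mm high. On its top: the push button 45 mm towards its +y end, a small clear lamp in the middle, the mode switch 45 mm towards its -y end. Origin at the centre of its underside.
- call_button (a joint): Travel of the round push button, m: 0 up, 0.006 fully down (downwards, spring return, about 1.5 N to start and 5 N fully down). Plain black round head 30 mm in diameter, in a 46 mm steel collar whose top is 6 mm below the head when up (level with the pressed-in head).
- call_button_top (a point): Centre of the top of the push button's head, 78 mm above the bench when up; it moves down with the button.
- mode_switch (a joint): Angle of the mode selector, rad: 0 as found, turns to 1.57. To be left alone.
- mode_switch_top (a point): Centre of the top of the mode switch, a black selector with a raised bar 28 x 9 mm, on the call box 87 mm above the bench. To be left alone.
- driver: Loose screwdriver, 190 mm long, black handle 26 mm thick, lying between the work places. Origin at the middle of its underside, x towards the blade. To be left alone.
- oil_bottle: Loose white bottle, 42 mm in diameter and 105 mm tall with a black cap, standing. Origin at the centre of its base. To be left alone.
- gauge: Loose steel thread plug gauge, 18 mm thick and 103 mm long, lying near the robot. Origin at the middle of its underside. To be left alone.
Things that resemble listed ones, but are neither listed nor needed, are in the scene too. What is shaped like the capped4 but blue is not meant.

How it is judged:
By the outcome, as a careful person would: the job done as asked, in the order asked, and still so for the second after the job is handed in, with the robot touching nothing.
It also fails if it takes over 38 s, if anything falls off the work surface, if the arm or the gripper's body presses on something with over 40 N, if the wrist force passes 120 N, or if a joint passes its speed limit or range.

### The arm

A 6-joint arm with a two-finger parallel gripper is mounted at the origin on the work surface. World frame = base frame: x ahead of the robot, y to its left, z up, the work surface at z = 0. Lengths are in m, angles in rad, forces in N, time in s.
With the tool pointing down it reaches from about 0.375 to 0.9 m from the base axis. Payload 3.1 kg.
Tool frame: the origin (TCP) lies between the finger pads, 19 mm behind the fingertips; this is the grasp point; z points along the fingers, y is the line along which they close (so a half turn about z gives the same grasp; the last joint's range is limited). The gripper opens to 85 mm and grips with 20 to 120 N. Pads are 22 mm wide; open, the fingers measure 114 mm over their backs; the gripper's body (76 mm by 85 mm) begins 54 mm behind the grasp point. The pads swing forward as they close: fully open they stand 13 mm farther back than shut.
Start: joints at [1.135, 0.527, 1.433, -0, 1.181, -0.178], TCP at [0.159, 0.604, 0.25] pointing down, gripper open.
Joint ranges: [-3.08, 3.08], [-0.75, 2.2], [0.22, 2.44], [-1.43, 4.57], [0, 2.65], [-2.85, 2.85]. Speed limits (rad/s): [2.79, 2.79, 3.14, 3.14, 3.14, 3.14].

### API

Orientations are given as a unit quaternion [x, y, z, w].
In Python, from station import manip, cams, sign_off gives the robot as it stands.
- The arm moves only by the tool carry_out, never from a script. Its argument "targets" is a list that holds one entry, the list of rows, each a list of 7 numbers: the shift along the tool's x, y, z in cm, then the turn, a rotation vector about the tool's x, y, z in degrees, then the finger opening in cm, from 0 to 8.54. A call has 1 to 12 rows; each row is the pose to reach, as a shift and turn from the pose commanded when the call began, along the tool's axes at that moment; what a row does not reach only later rows make up. A row lasts 1/12 s, in which the tool goes at most 41.7 mm and 7.16 degrees, less where a joint would pass 70% of its speed; a pose out of reach is approached as far as the arm can. A call with a gripper value outside its range is refused whole. The fingers move at their own pace and stop on an object; "force" is the grip in N (left out, the last holds). Time passes only in rows, so rows that repeat a pose let the fingers close. It gives the time, the measured TCP pose, the force, the opening and the grip force at its end, in the units of the state.
- manip.sense(): the state, without advancing time (a new reading comes with each control period).
- cams.snapshot(name): name is "scene" or "top" or "wrist"; returns the picture (480x640x3 uint8, red, green, blue); there is no depth.
- cams.camera_info(name): a dict with "K" (3x3 intrinsics, pixels), "T" (4x4, takes a point from camera to world coordinates). Camera axes: x right, y down, z forward; pixel columns grow to the right and rows downward; lengths in m; the calibration is good to about 2 mm. The wrist camera is an equidistant fisheye: a pixel r from the principal point sees the ray r / f radians off the axis. A picture is of the moment at which its call begins: read the wrist's pose just before it. camera_info takes no time and is no camera call; for the wrist camera it gives the pose at the moment of the call.
- sign_off(): hands the job in; it is judged then, once.
The state is a dict: "t": time; "q": joint angles; "qd": joint speeds; "tau": joint torques, N m; "tcp_pos": TCP position; "tool_rot": TCP orientation; "force": force on the tool from outside, world axes, zero at the start; "ft_torque": the same for the moment, N m; "finger_gap": opening from 0.0 (shut) to 1.0 (fully open); "gripper_force": force on a finger pad.
Only numpy, scipy, OpenCV 4.12 (cv2) and the standard library are available. Lean on these libraries where they do the work, as an engineer would, in place of code of your own. Each camera call takes 0.05 s, during which the arm holds its last target. There are 200 camera calls.

## Working session

There is one attempt and no reset: what is moved stays moved. The work goes in short steps, Python scripts to look and compute and a tool call to move; the robot and the scene stay as the last step left them, time stands still between calls to the robot, and variables do not carry over. Pictures are saved under pics/ and viewed, at most 10 in all, crops included, and the job is handed in when it is done.

Besides the shell and the picture viewer there is one more tool, called after "Request:" in YAML: its name, and indented under it one key for each argument. carry_out: Moves the arm, as the interface text tells. Its arguments: {"type":"object","properties":{"targets":{"type":"array"},"force":{"type":"number"}},"required":["targets"]}

```bash
mkdir -p pics
python3 - <<'E'
from station import manip,cams
import cv2
for n in("scene","top"):
    cv2.imwrite(f"pics/{n}0.png",cams.snapshot(n)[:,:,::-1])
    i=cams.camera_info(n);print(n,i["K"],i["T"])
s=manip.sense();print(s["t"],s["tcp_pos"],s["tool_rot"])
E
```

```text
scene [[444.97999842   0.         316.83312911]
 [  0.         444.97999842 236.05444058]
 [  0.           0.           1.        ]] [[-0.33538017  0.74467062 -0.57704922  1.02093042]
 [ 0.941999    0.27325137 -0.19486296  0.21238248]
 [ 0.01257077 -0.60893296 -0.79312207  0.81478003]
 [ 0.          0.          0.          1.        ]]
top [[465.68959761   0.         308.0846882 ]
 [  0.         465.68959761 234.8771971 ]
 [  0.           0.           1.        ]] [[-3.50498265e-03 -9.83471278e-01  1.81030274e-01  3.62442705e-01]
 [-9.99712395e-01 -8.48769120e-04 -2.39667904e-02  3.11231030e-02]
 [ 2.37243029e-02 -1.81062212e-01 -9.83185452e-01  9.03179817e-01]
 [ 0.00000000e+00  0.00000000e+00  0.00000000e+00  1.00000000e+00]]
0.1 [0.15903294 0.60379486 0.24913891] [ 1.28538873e-01  9.91703990e-01 -9.23968890e-04 -3.16846848e-04]
```

View pics/scene0.png

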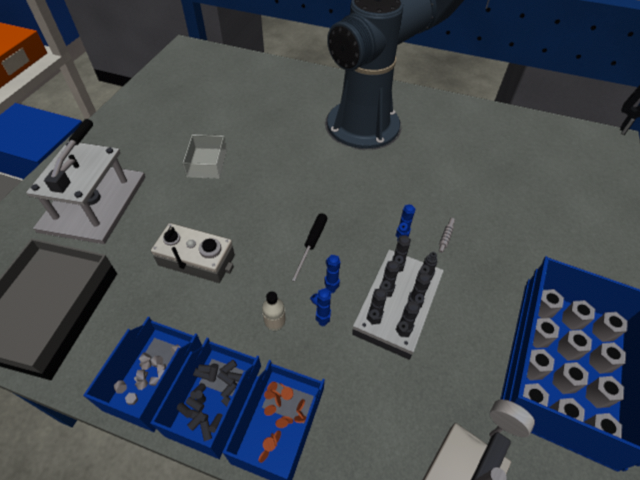

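View pics/top0.png

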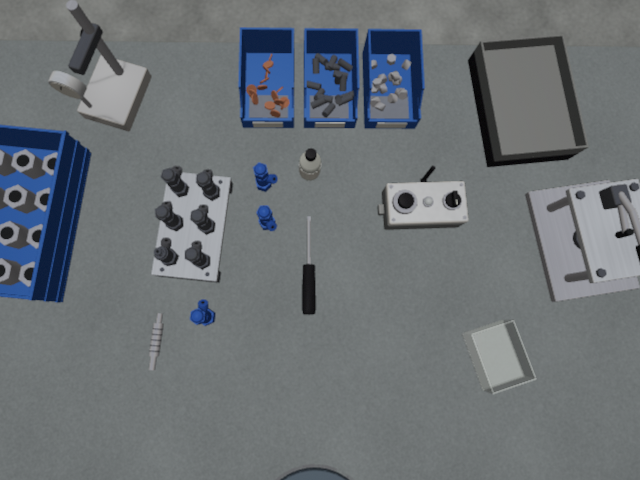

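The pallet is at top (192,227) and scene (400,300). The call box is at top (427,203), with the button at about (404,201). I'll enlarge both places.

Run:
```python
import cv2,numpy as np
a=cv2.imread("pics/top0.png");b=cv2.imread("pics/scene0.png")
def c(im,x,y,w,h,k):
    r=cv2.resize(im[y:y+h,x:x+w],None,fx=k,fy=k,interpolation=cv2.INTER_CUBIC)
    return np.clip(255*(r/255.)**.6,0,255).astype(np.uint8)
cv2.imwrite("pics/crop1.png",np.hstack([c(a,145,150,95,145,4),c(b,345,215,100,145,4)]))
cv2.imwrite("pics/crop2.png",np.vstack([c(a,375,160,100,75,4),c(b,145,215,100,75,4)]))
```

```text
(no output)
```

View pics/crop1.png

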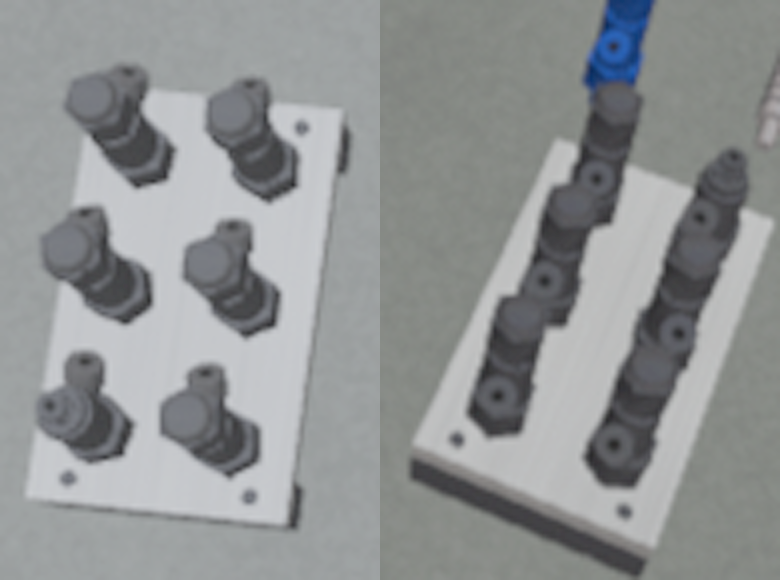

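View pics/crop2.png

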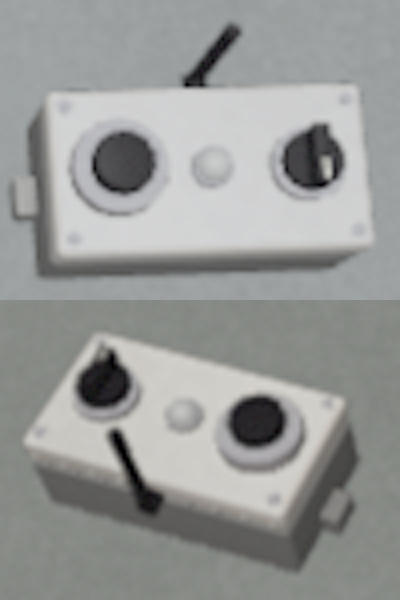

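The crops show the bare spigot at top crop (53,408) and scene crop (355,157). The button head is at top crop (124,161) and scene crop (258,120). I'll triangulate these.

```bash
cat > h.py <<'E'
import numpy as np,cv2
from station import manip,cams
from scipy.spatial.transform import Rotation as R
def ray(n,uv,info=None):
    i=info or cams.camera_info(n);K,T=np.array(i["K"]),np.array(i["T"])
    p=np.array([(uv[0]-K[0,2])/K[0,0],(uv[1]-K[1,2])/K[1,1]])
    if n=="wrist":
        r=np.linalg.norm(p);d=np.r_[p/max(r,1e-9)*np.sin(r),np.cos(r)]
    else: d=np.r_[p,1]
    return T[:3,3],T[:3,:3]@(d/np.linalg.norm(d))
def tri(rays):
    A=[np.eye(3)-np.outer(d,d) for o,d in rays]
    x=np.linalg.solve(sum(A),sum(a@o for a,(o,d) in zip(A,rays)))
    return x,[round(1e3*np.linalg.norm(a@(x-o)),1) for a,(o,d) in zip(A,rays)]
def plane(r,z): return r[0]+r[1]*(z-r[0][2])/r[1][2]
def rel(p):
    "shift in tool axes (cm) from the measured pose to world TCP p"
    s=manip.sense();return R.from_quat(s["tool_rot"]).inv().apply(np.array(p)-s["tcp_pos"])*100
def blob(im,uv,w,thr):
    x,y=int(uv[0]),int(uv[1]);g=cv2.cvtColor(im[y-w:y+w+1,x-w:x+w+1],cv2.COLOR_BGR2GRAY)
    n,l,st,c=cv2.connectedComponentsWithStats((g<thr).astype(np.uint8))
    k=l[w,w];return c[k]+[x-w,y-w],st[k]
E
python3 - <<'E'
from h import *
a=cv2.imread("pics/top0.png");b=cv2.imread("pics/scene0.png")
t,s1=blob(a,(405.6,200),13,90);s,s2=blob(b,(209.1,244.6),12,90);print(t,s1,s,s2)
rb=[ray("top",t),ray("scene",s)];print("button",tri(rb),plane(rb[0],.078),plane(rb[1],.078))
rs=[ray("top",(157.9,251.6)),ray("scene",(433.4,253.9))];print("spigot",tri(rs),plane(rs[0],.122),plane(rs[1],.122))
for u in [(152.2,274.5),(217.5,281)]: print("pal",plane(ray("top",u),.04))
print(cams.camera_info("wrist")["T"],cams.camera_info("wrist")["K"])
E
```

```text
[405.38118812 200.33168317] [  6   6  16  16 202] [208.87349398 244.98795181] [  5   7  15  13 166]
button (array([ 0.58036935, -0.16969113,  0.07408743]), [np.float64(0.8), np.float64(0.8)]) [ 0.57904726 -0.1679655   0.078     ] [ 0.58278878 -0.16851516  0.078     ]
spigot (array([0.47795226, 0.2660217 , 0.11850935]), [np.float64(0.1), np.float64(0.1)]) [0.47746072 0.26485671 0.122     ] [0.48062488 0.26586625 0.122     ]
pal [0.44693616 0.29749034 0.04      ]
pal [0.43480011 0.17737953 0.04      ]
[[ 0.25499376  0.93029814  0.26367318  0.09180168]
 [ 0.96694165 -0.24492785 -0.07095211  0.62164861]
 [-0.00142571  0.27304892 -0.96199909  0.37198164]
 [ 0.          0.          0.          1.        ]] [[371.64829954   0.         321.00001157]
 [  0.         371.64829954 239.38506384]
 [  0.           0.           1.        ]]
```

Run:
```python
from h import *
print(rel([.581,-.168,.18]).round(2), rel([.581,-.168,.25]).round(2))
```

```text
[-60.48 -63.86   7.01] [-6.048e+01 -6.387e+01  1.000e-02]
```

Request:
carry_out:
  targets:
    - [[-1.5, -1.6, 0, 0, 0, 0, 0], [-4, -4.2, 0, 0, 0, 0, 0], [-6.5, -6.9, 0, 0, 0, 0, 0], [-9, -9.5, 0, 0, 0, 0, 0], [-11.5, -12.1, 0, 0, 0, 0, 0], [-14, -14.8, 0, 0, 0, 0, 0], [-16.5, -17.4, 0, 0, 0, 0, 0], [-19, -20.1, 0, 0, 0, 0, 0], [-21.5, -22.7, 0, 0, 0, 0, 0], [-24, -25.3, 0, 0, 0, 0, 0], [-26.5, -28, 0, 0, 0, 0, 0], [-29, -30.6, 0, 0, 0, 0, 0]]

```text
t: 1.1
tcp_pos: [0.3619, 0.2328, 0.2499]
tool_rot: [0.128, 0.992, -0.0, -0.0]
force: [0.8, -0.0, -0.1]
finger_gap: 0.005
gripper_force: 0.0
```

Request:
carry_out:
  targets:
    - [[-2.5, -2.6, 0, 0, 0, 0, 0], [-5, -5.3, 0, 0, 0, 0, 0], [-7.5, -7.9, 0, 0, 0, 0, 0], [-10, -10.6, 0, 0, 0, 0, 0], [-12.5, -13.2, 0, 0, 0, 0, 0], [-15, -15.8, 0, 0, 0, 0, 0], [-17.5, -18.5, 0, 0, 0, 0, 0], [-20, -21.1, 0, 0, 0, 0, 0], [-22.5, -23.8, 0, 0, 0, 0, 0], [-25, -26.4, 0, 0, 0, 0, 0], [-26.5, -28, 0, 0, 0, 0, 0], [-27, -28.5, 0, 0, 0, 0, 0]]

```text
t: 2.1
tcp_pos: [0.552, -0.1137, 0.2497]
tool_rot: [0.13, 0.991, -0.001, 0.001]
force: [0.6, -0.2, 0.5]
finger_gap: -0.003
gripper_force: 0.0
```

Run:
```python
from h import *
s=manip.sense();print(s["t"],s["tcp_pos"],s["tool_rot"],s["finger_gap"],s["force"])
i=cams.camera_info("wrist");np.save("w1.npy",i["T"])
im=cams.snapshot("wrist")[:,:,::-1].copy();cv2.imwrite("pics/w1.png",im)
print(i["T"].round(4).tolist())
print(rel([.581,-.168,.13]).round(2))
```

```text
2.1 [ 0.55200025 -0.1136609   0.24966614] [ 1.30226892e-01  9.91483518e-01 -6.73284750e-04  9.68325185e-04] -0.0030087691894326966 [ 0.57721149 -0.20744626  0.47175237]
[[0.2583, 0.9288, 0.2659, 0.4845], [0.9661, -0.2481, -0.0716, -0.0956], [-0.0005, 0.2754, -0.9613, 0.3724], [0.0, 0.0, 0.0, 1.0]]
[-4.25 -4.56 11.96]
```

View pics/w1.png

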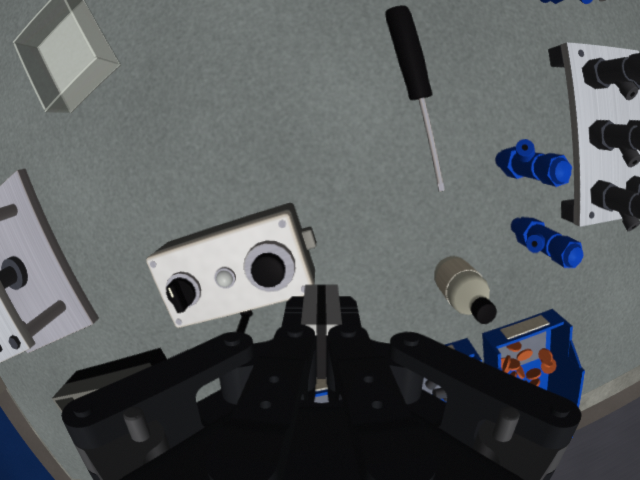

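The wrist view shows the button at (268,269), with the shut fingertips at about (322,290).

Run:
```python
from h import *
im=cv2.imread("pics/w1.png");c,st=blob(im,(268,269),27,75);print(c,st)
i=dict(K=cams.camera_info("wrist")["K"],T=np.load("w1.npy"))
r=[ray("wrist",c,i),ray("top",(405.38,200.33)),ray("scene",(208.87,244.99))]
x,e=tri(r);print(x,e,plane(r[0],.078))
print(manip.sense()["tcp_pos"],rel([x[0],x[1],.13]).round(2))
```

```text
[267.75816993 269.51742919] [ 10  11  34  34 918]
[ 0.58066768 -0.16932579  0.07465088] [np.float64(0.5), np.float64(0.9), np.float64(0.9)] [ 0.57997555 -0.16819668  0.078     ]
[ 0.55155932 -0.11285367  0.24955607] [-4.25 -4.7  11.96]
```

Request:
carry_out:
  targets:
    - [[-2, -2.2, 1, 0, 0, 0, 0], [-4.1, -4.6, 3, 0, 0, 0, 0], [-4.1, -4.6, 5.5, 0, 0, 0, 0], [-4.1, -4.6, 8, 0, 0, 0, 0], [-4.1, -4.6, 10.5, 0, 0, 0, 0], [-4.1, -4.6, 12.5, 0, 0, 0, 0], [-4.1, -4.6, 13.5, 0, 0, 0, 0], [-4.1, -4.6, 13.5, 0, 0, 0, 0], [-4.1, -4.6, 13.5, 0, 0, 0, 0]]

```text
t: 2.9
tcp_pos: [0.5777, -0.1638, 0.1151]
tool_rot: [0.128, 0.992, 0.0, -0.001]
force: [0.6, 1.0, -0.3]
finger_gap: -0.002
gripper_force: 0.0
```

Run:
```python
from h import *
s=manip.sense();print(s["t"],s["tcp_pos"],s["force"],rel([.580,-.1685,.091]).round(2))
```

```text
2.9 [ 0.57771995 -0.16376049  0.11506987] [ 0.63807932  0.98689285 -0.30429395] [-0.34 -0.4   2.41]
```

Request:
carry_out:
  targets:
    - [[-0.3, -0.4, 0, 0, 0, 0, 0], [-0.3, -0.4, 0.8, 0, 0, 0, 0], [-0.3, -0.4, 1.5, 0, 0, 0, 0], [-0.3, -0.4, 1.8, 0, 0, 0, 0], [-0.3, -0.4, 2.1, 0, 0, 0, 0], [-0.3, -0.4, 2.3, 0, 0, 0, 0], [-0.3, -0.4, 2.4, 0, 0, 0, 0], [-0.3, -0.4, 2.4, 0, 0, 0, 0], [-0.3, -0.4, 2.4, 0, 0, 0, 0]]

```text
t: 3.65
tcp_pos: [0.5806, -0.17, 0.0945]
tool_rot: [0.128, 0.992, -0.001, 0.001]
force: [-4.0, 0.6, 20.8]
finger_gap: 0.001
gripper_force: 10.0
```

Run:
```python
from h import *
s=manip.sense();print(s["t"],s["tcp_pos"],s["force"],s["ft_torque"])
f=lambda im,x,y:cv2.resize(im[y:y+100,x:x+130,::-1],None,fx=4,fy=4,interpolation=cv2.INTER_CUBIC)
a=cams.snapshot("wrist");b=cams.snapshot("scene")
cv2.imwrite("pics/p1.png",np.hstack([cv2.resize(a[200:400,170:400,::-1],(400,400)),f(b,145,190)[:,:400]]))
```

```text
3.65 [ 0.5806304  -0.16998957  0.09451743] [-3.95271581  0.57432982 20.753105  ] [ 0.20141468  0.70224786 -0.04851549]
```

View pics/p1.png

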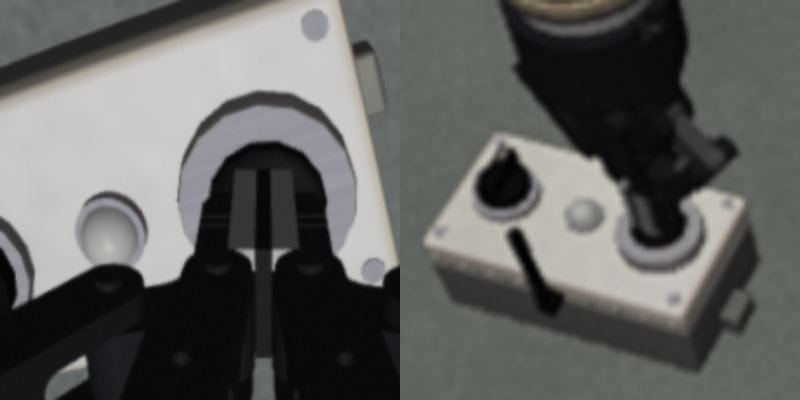

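Request:
carry_out:
  targets:
    - [[0, 0, 0.1, 0, 0, 0, 0], [0, 0, 0.1, 0, 0, 0, 0], [0, 0, 0.1, 0, 0, 0, 0], [0, 0, 0.1, 0, 0, 0, 0]]

```text
t: 4.08
tcp_pos: [0.5807, -0.17, 0.0944]
tool_rot: [0.128, 0.992, -0.001, 0.001]
force: [-5.4, 2.0, 25.6]
finger_gap: 0.002
gripper_force: 12.5
```

The reading is a hard stop well above 5 N. I'll let it up slowly and read the spring travel to confirm a full press.

Request:
carry_out:
  targets:
    - [[0, 0, -0.3, 0, 0, 0, 0], [0, 0, -0.4, 0, 0, 0, 0], [0, 0, -0.4, 0, 0, 0, 0]]

```text
t: 4.33
tcp_pos: [0.5806, -0.1699, 0.0952]
tool_rot: [0.129, 0.992, -0.0, 0.001]
force: [0.7, -0.1, 3.6]
finger_gap: 0.003
gripper_force: 2.3
```

Request:
carry_out:
  targets:
    - [[0, 0, -0.2, 0, 0, 0, 0], [0, 0, -0.2, 0, 0, 0, 0], [0, 0, -0.2, 0, 0, 0, 0]]

```text
t: 4.58
tcp_pos: [0.5806, -0.1699, 0.0961]
tool_rot: [0.129, 0.992, -0.0, 0.001]
force: [0.7, -2.0, 4.2]
finger_gap: -0.005
gripper_force: 2.0
```

Request:
carry_out:
  targets:
    - [[0, 0, -0.2, 0, 0, 0, 0], [0, 0, -0.2, 0, 0, 0, 0], [0, 0, -0.2, 0, 0, 0, 0]]

```text
t: 4.83
tcp_pos: [0.5802, -0.1696, 0.0979]
tool_rot: [0.129, 0.992, -0.0, 0.0]
force: [1.5, -1.9, 3.0]
finger_gap: 0.001
gripper_force: 1.5
```

Request:
carry_out:
  targets:
    - [[0, 0, -0.2, 0, 0, 0, 0], [0, 0, -0.2, 0, 0, 0, 0], [0, 0, -0.2, 0, 0, 0, 0]]

```text
t: 5.08
tcp_pos: [0.5795, -0.1692, 0.0998]
tool_rot: [0.129, 0.992, 0.0, -0.001]
force: [0.6, -0.5, 2.2]
finger_gap: -0.001
gripper_force: 1.0
```

Request:
carry_out:
  targets:
    - [[0, 0, -0.4, 0, 0, 0, 0], [0, 0, -0.4, 0, 0, 0, 0], [0, 0, -0.4, 0, 0, 0, 0]]

```text
t: 5.33
tcp_pos: [0.5791, -0.1689, 0.1037]
tool_rot: [0.129, 0.992, 0.0, -0.001]
force: [-0.2, 0.5, -0.3]
finger_gap: -0.004
gripper_force: 0.0
```

The spring force falls from about 4 N to 0 over 6 mm of rise, so it was a full press and the button is released. The tips stand about 22 mm ahead of the TCP. Next I'll rise and cross to the bare body.

Run:
```python
from h import *
print(rel([.46,.245,.25]).round(2))
```

```text
[ 22.09  37.   -14.57]
```

Request:
carry_out:
  targets:
    - [[0, 0, -1.5, 0, 0, 0, 0], [0, 0, -4, 0, 0, 0, 0], [0, 0, -7, 0, 0, 0, 0], [0, 0, -10, 0, 0, 0, 0], [0, 0, -12.5, 0, 0, 0, 0], [1, 1.7, -14.5, 0, 0, 0, 0], [2.5, 4.2, -14.5, 0, 0, 0, 0], [4, 6.7, -14.5, 0, 0, 0, 0], [5.5, 9.2, -14.5, 0, 0, 0, 0], [7, 11.7, -14.5, 0, 0, 0, 0], [8.5, 14.2, -14.5, 0, 0, 0, 0], [10, 16.8, -14.5, 0, 0, 0, 0]]

```text
t: 6.33
tcp_pos: [0.5246, 0.0198, 0.2486]
tool_rot: [0.129, 0.992, 0.0, -0.001]
force: [0.3, 1.2, 0.2]
finger_gap: 0.001
gripper_force: 0.0
```

Request:
carry_out:
  targets:
    - [[1.5, 2.5, 0, 0, 0, 0, 0], [3, 5, 0, 0, 0, 0, 0], [4.5, 7.5, 0, 0, 0, 0, 0], [6, 10, 0, 0, 0, 0, 0], [7.5, 12.5, 0, 0, 0, 0, 0], [9, 15, 0, 0, 0, 0, 0], [10.5, 17.5, 0, 0, 0, 0, 0], [11.5, 19.2, 0, 0, 0, 0, 0], [12, 20.2, 0, 0, 0, 0, 0], [12, 20.2, 0, 0, 0, 0, 0], [12, 20.2, 0, 0, 0, 0, 0]]

```text
t: 7.25
tcp_pos: [0.4613, 0.2442, 0.2487]
tool_rot: [0.128, 0.992, -0.0, -0.0]
force: [0.7, -0.4, -0.6]
finger_gap: 0.0
gripper_force: 0.0
```

Run:
```python
from h import *
s=manip.sense();print(s["t"],s["tcp_pos"],s["force"])
i=cams.camera_info("wrist");np.save("w2.npy",i["T"])
im=cams.snapshot("wrist")[:,:,::-1].copy();cv2.imwrite("pics/w2.png",im)
T=i["T"];K=i["K"]
p=T[:3,:3].T@(np.array([.478,.2655,.122])-T[:3,3]);th=np.arctan2(np.hypot(p[0],p[1]),p[2]);u=K[0,0]*th*p[:2]/np.hypot(p[0],p[1])+[K[0,2],K[1,2]];print("expected",u)
x,y=(u-[50,40]).astype(int);x=max(x,0)
c=cv2.resize(im[y:y+80,x:x+100],None,fx=8,fy=8,interpolation=cv2.INTER_CUBIC)[:600];cv2.imwrite("pics/w2c.png",np.clip(255*(c/255.)**.6,0,255).astype(np.uint8));print(x,y)
```

```text
7.25 [0.46127008 0.24422163 0.2487442 ] [ 0.66527058 -0.39722284 -0.56747289]
expected [356.26025978 252.3050515 ]
306 212
```

View pics/w2c.png

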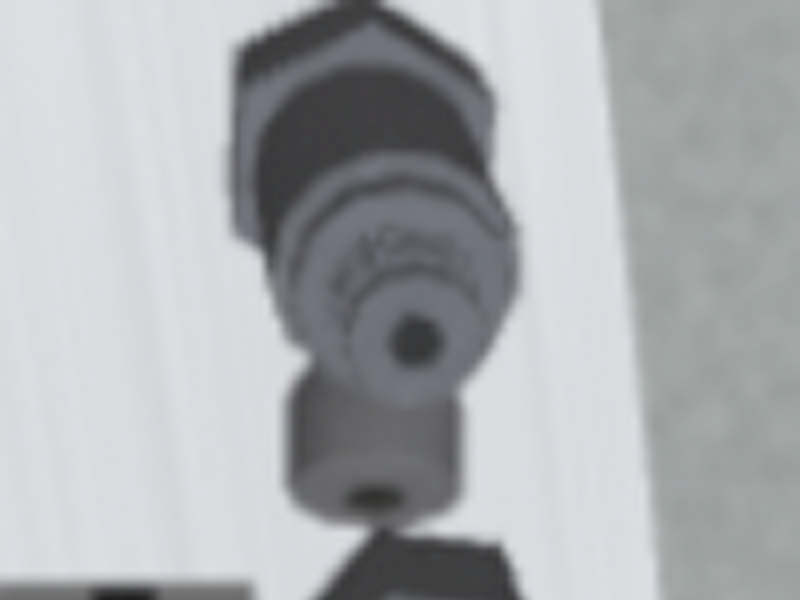

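The bare spigot end is at crop (416,340), which is wrist pixel about (357.6,254.1). That agrees with the expected (356,252).

Run:
```python
from h import *
i=dict(K=cams.camera_info("wrist")["K"],T=np.load("w2.npy"))
r=[ray("wrist",(357.6,254.1),i),ray("top",(157.9,251.6)),ray("scene",(433.4,253.9))]
x,e=tri(r);print(x,e,plane(r[0],.122),plane(r[0],.119))
for z in(.185,.162):print(rel([.4795,.2655,z]).round(2))
```

```text
[0.47897976 0.26588944 0.12012652] [np.float64(1.2), np.float64(1.3), np.float64(0.2)] [0.47954711 0.26612092 0.122     ] [0.48057549 0.26617197 0.119     ]
[-1.18  2.57  6.38]
[-1.18  2.57  8.68]
```

Request:
carry_out:
  targets:
    - [[-0.6, 1.3, 0, 0, 0, 0, 0], [-1.2, 2.6, 0.5, 0, 0, 0, 0], [-1.2, 2.6, 2, 0, 0, 0, 0], [-1.2, 2.6, 4, 0, 0, 0, 0], [-1.2, 2.6, 6, 0, 0, 0, 0], [-1.2, 2.6, 7.5, 0, 0, 0, 0], [-1.2, 2.6, 8.3, 0, 0, 0, 0], [-1.2, 2.6, 8.6, 0, 0, 0, 0], [-1.2, 2.6, 8.6, 0, 0, 0, 0], [-1.2, 2.6, 8.6, 0, 0, 0, 0], [-1.2, 2.6, 8.6, 0, 0, 0, 0], [-1.2, 2.6, 8.6, 0, 0, 0, 0]]

```text
t: 8.3
tcp_pos: [0.4804, 0.2666, 0.164]
tool_rot: [0.129, 0.992, 0.0, 0.001]
force: [-0.5, -0.2, -0.2]
finger_gap: 0.001
gripper_force: 0.0
```

Run:
```python
from h import *
s=manip.sense();print(s["t"],s["tcp_pos"],s["force"])
f=lambda im,x,y:cv2.resize(im[y:y+130,x:x+130,::-1],(400,400),interpolation=cv2.INTER_CUBIC)
a=cams.snapshot("wrist");b=cams.snapshot("scene")
cv2.imwrite("pics/f.png",np.hstack([cv2.resize(a[200:400,220:420,::-1],(400,400)),f(b,350,200)]))
```

```text
8.3 [0.48042388 0.26660291 0.16401939] [-0.5140754  -0.20438993 -0.16266228]
```

View pics/f.png

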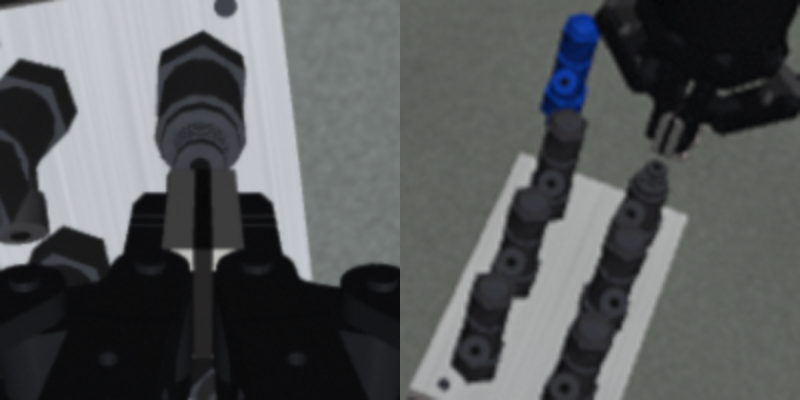

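The fingertips are centred about 20 mm over the bare spigot and nothing is touching. Now I'll hold for 3 s.

Request:
carry_out:
  targets:
    - [[0, 0, 0, 0, 0, 0, 0], [0, 0, 0, 0, 0, 0, 0], [0, 0, 0, 0, 0, 0, 0], [0, 0, 0, 0, 0, 0, 0], [0, 0, 0, 0, 0, 0, 0], [0, 0, 0, 0, 0, 0, 0], [0, 0, 0, 0, 0, 0, 0], [0, 0, 0, 0, 0, 0, 0], [0, 0, 0, 0, 0, 0, 0], [0, 0, 0, 0, 0, 0, 0], [0, 0, 0, 0, 0, 0, 0], [0, 0, 0, 0, 0, 0, 0]]

```text
t: 9.4
tcp_pos: [0.4797, 0.2665, 0.163]
tool_rot: [0.129, 0.992, -0.0, -0.0]
force: [-0.6, 0.4, -0.2]
finger_gap: -0.001
gripper_force: 0.0
```

Request:
carry_out:
  targets:
    - [[0, 0, 0, 0, 0, 0, 0], [0, 0, 0, 0, 0, 0, 0], [0, 0, 0, 0, 0, 0, 0], [0, 0, 0, 0, 0, 0, 0], [0, 0, 0, 0, 0, 0, 0], [0, 0, 0, 0, 0, 0, 0], [0, 0, 0, 0, 0, 0, 0], [0, 0, 0, 0, 0, 0, 0], [0, 0, 0, 0, 0, 0, 0], [0, 0, 0, 0, 0, 0, 0], [0, 0, 0, 0, 0, 0, 0], [0, 0, 0, 0, 0, 0, 0]]

```text
t: 10.4
tcp_pos: [0.4798, 0.2664, 0.163]
tool_rot: [0.129, 0.992, -0.0, -0.0]
force: [-0.1, 0.5, 0.0]
finger_gap: 0.004
gripper_force: 0.0
```

Request:
carry_out:
  targets:
    - [[0, 0, 0, 0, 0, 0, 0], [0, 0, 0, 0, 0, 0, 0], [0, 0, 0, 0, 0, 0, 0], [0, 0, 0, 0, 0, 0, 0], [0, 0, 0, 0, 0, 0, 0], [0, 0, 0, 0, 0, 0, 0], [0, 0, 0, 0, 0, 0, 0], [0, 0, 0, 0, 0, 0, 0], [0, 0, 0, 0, 0, 0, 0], [0, 0, 0, 0, 0, 0, 0], [0, 0, 0, 0, 0, 0, 0], [0, 0, 0, 0, 0, 0, 0]]

```text
t: 11.4
tcp_pos: [0.4798, 0.2665, 0.163]
tool_rot: [0.129, 0.992, 0.0, -0.0]
force: [0.8, 0.2, 0.2]
finger_gap: -0.002
gripper_force: 0.0
```

Run:
```python
from h import *
from station import sign_off
s=manip.sense();print(s["t"],s["tcp_pos"]);print(sign_off())
```

```text
11.4 [0.4797715  0.26646712 0.16300907]
the job is handed in; nothing more can be done
None
```

The call button was pressed fully down and released, then the fingertips held about 20 mm above the bare body's spigot for 3 s with nothing touched; I handed the job in still pointing there, at 11.4 s.

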